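# Mix a blood tube on the touch vortex mixer

## Robot

A 6-joint arm with a two-finger parallel gripper is mounted at the origin on a cart in front of the work surface, level with it; the furniture and walls round the work are solid. World frame = base frame: x ahead of the robot, y to its left, z up, the work surface at z = 0. Lengths are in m, angles in degrees, forces in N, time in s.
With the tool pointing down it reaches from about 0.3 to 0.75 m from the base axis. Payload 8.5 kg.
Tool frame: the origin (TCP) lies at the very end of the fingers, on their centre line; the grasp point (between the pads) lies 19 mm behind it; z points along the fingers, y is the line along which they close (so a half turn about z gives the same grasp; the last joint's range is limited). The gripper opens to 88 mm and grips with 3 to 60 N. Pads are 18 mm wide; open, the fingers measure 123 mm over their backs; the gripper's body (75 mm by 187 mm) begins 45 mm behind the grasp point.
Start: joints at [60.946, 21.807, 74.336, -0, 83.858, -12.336], TCP at [0.158, 0.527, 0.239] pointing down, gripper open.
Joint ranges: [-178.18, 178.18], [-50.72, 133.34], [12.68, 142.11], [-81.47, 261.47], [9.98, 163.14], [-165.26, 165.26]. Speed limits (degrees/s): [136.94, 136.94, 180, 180, 180, 180].

## Interface

Orientations are given as a 3x3 rotation matrix whose columns are the frame's x, y, z axes.
In Python, from workcell import env gives the robot as it stands.
- The arm moves only by the shell command python3 -m inch 'ROWS' [FORCE]. ROWS is JSON, a list of rows, each a list of 5 numbers: the closure, from 0 (fully open) to 1 (shut), then the shift along the tool's x, y, z in cm, then the turn about the tool's z in rad. In form: [[jaw, tx, ty, tz, turn], ...]. A call has 1 to 10 rows; each row shifts and turns the commanded pose from where the row before left it, along the tool's axes as they then stand; what a row does not reach is not made up. A row lasts 1/12 s, in which the tool goes at most 41.7 mm and 7.16 degrees, less where a joint would pass 70% of its speed; a pose out of reach is approached as far as the arm can. A call is refused whole if a number of a shift passes 4.17 or a number of a turn 0.125, either way. A call with a gripper value outside its range is refused whole. The fingers move at their own pace and stop on an object; FORCE is the grip in N (left out, the last holds). Time passes only in rows, so rows that do not move let the fingers close. It gives the time, the measured TCP pose, the force, the opening and the grip force at its end, in the units of the state.
- env.state(): the state, without advancing time (a new reading comes with each control period).
- env.grab_frame(name): name is "scene" or "top" or "wrist"; returns (picture, depth): 384x512x3 uint8, blue, green, red; 384x512 float32, m along the optical axis (not along the pixel's ray), 0 where there is no reading.
- env.get_calibration(name): a dict with "vertical_fov" (degrees; the focal length in pixels is half the picture's height over the tangent of half this angle, whatever the lens; pixels are square), "cx", "cy" (the principal point, pixels), "extrinsics" (4x4, takes a point from camera to world coordinates); the wrist camera has in their place "tool_from_camera" (4x4, takes a point from camera to tool coordinates, whose origin is the TCP and whose axes are the flange's). Camera axes: x right, y up, looking along -z (the intrinsics and any distortion apply to the point x, -y, -z); pixel columns grow to the right and rows downward; lengths in m; the calibration is good to about 2 mm. A picture is of the moment at which its call begins: read the wrist's pose just before it. get_calibration takes no time and is no camera call.
- env.job_done(): hands the job in; it is judged then, once.
The state is a dict: "t": time; "joint_pos": joint angles; "dq": joint speeds; "effort": joint torques, N m; "tool_pos": TCP position; "tool_rot": TCP orientation; "force": force on the tool from outside, world axes, zero at the start; "torque": the same for the moment, N m; "finger_gap": finger opening in m; "grasp_force": force on a finger pad.
Only numpy, scipy, OpenCV 4.12 (cv2) and the standard library are available. Lean on these libraries where they do the work, as an engineer would, in place of code of your own. Each camera call takes 0.05 s, during which the arm holds its last target. There are 200 camera calls.

## Task

The sprung head of the vortex mixer is still locked for carrying: free it by flipping its lock lever from upright forward, over towards the sloped control panel, as far as it goes. Then take the capped blood tube out of the rack, stand it upright in the mixer's rubber cup and press it straight down against the head's spring until the head meets its stop, firmly but without ramming the glass. Keep it pressed there for at least two seconds and finish while still holding it down in the grip (do not let go at the end); leave the other things on the worktop where they are.

Things in the scene. Friction and masses are not known exactly. Their poses are not given: they have to be found in the camera images.
- mixer: touch vortex mixer, fixed: grey housing 136 (x) x 108 (y) mm, black deck 62 mm high. Origin: centre of the underside, z up; its -x side is the front with a sloped black control panel. On its z axis stands the sprung head, which only slides down: a flange disc 38 mm across, underside 22 mm above the deck, with a black rubber cup 41 mm across, rim 109 mm above the worktop at rest
- cup_floor (a point): centre of the floor of the conical dish in the rubber cup (moves with the head). At rest 99 mm above the worktop, on the mixer's z axis. The dish is 14 mm across at the floor, 30 mm across at the rim, 10 mm deep: the rim is 10 mm above this point
- mixer_head (a joint): how far the sprung head is pressed down (m): 0 at rest, hard stop at 0.008. Spring: about 3 N to start moving, about 11 N at the stop, beyond which the force rises steeply. With the lock lever up, a cam under the flange blocks it within 1 mm
- lock_lever (a joint): angle of the lock lever (rad): 0 = upright, head locked; grows as the lever swings forward and down to the mixer's -x side; 1.5 = end stop, almost level above the deck. The head is free for its whole travel from 1.3 on. Friction hinge: stays where it is left, about 1 N at the tip moves it
- lever_shaft (a point): fixed point on the lock lever's shaft axis (axis along the mixer's y) in the plane in which the lever swings: mixer x = -14, y = -37, z = 70 mm, right of the cup seen from the panel side. Two shaft bearings stand 14 mm above the deck at mixer y = +-25.5 mm
- lever_tip (a point): free end of the lock lever's handle, 64 mm from lever_shaft (lever up: 134 mm above the worktop; its outer 25 mm then stand above the cup's rim). The lever is a steel bar 6.5 (thick, x) x 7 mm with a black plastic handle 9 (thick) x 12 mm (y) over its outer 34 mm; 11 mm lie between handle and cup
- tube_rack: white block rack 62 (x) x 118 (y) x 36 mm high with 2 x 4 round holes, 14 mm wide and 30 mm deep, 28 mm apart; fixed. Origin: centre of its underside, z up. Only one hole holds a tube: the second from the +y end in the -x row, at rack x = -14, y = +14 mm
- blood_tube: capped blood tube, 78 mm long, about 12 g, standing upright in the rack with its cap up (another such tube lies flat on the worktop and is not meant). Tube 12.4 mm across with a rounded bottom end, cap 14 mm across over the top 14 mm. Origin: on the tube's side at mid length, 6.2 mm off its axis along its own z; its own y axis runs along the tube towards the bottom
- tube_cap (a point): centre of the cap's top face, 84 mm above the worktop while the tube stands in the rack (48 mm above the rack's top)
- tube_bottom (a point): centre of the tube's bottom end, 78 mm from the cap's top along the axis
- timer: white countdown timer, 64 x 62 x 18 mm, loose bystander near the front edge; origin centre of underside
- slide_box: clear box of slides, 31 x 83 x 21 mm, loose bystander near the front edge; origin centre of underside
- stain_jar: round stain jar with lid, 55 mm across, 84 mm high, loose bystander behind the mixer and rack; origin centre of underside

How it is judged:
By the outcome, as a careful person would: the job done as asked, in the order asked, and still so for the second after the job is handed in, while the arm keeps its last pose, push and grip.
It also fails if it takes over 62 s, if anything falls off the work surface, if the arm or the gripper's body presses on something with over 40 N, if the wrist force passes 120 N, or if a joint passes its speed limit or range.

## Working session

There is one attempt and no reset: what is moved stays moved. The work goes in short steps, Python scripts to look and compute and a shell command to move; the robot and the scene stay as the last step left them, time stands still between calls to the robot, and variables do not carry over. Pictures are saved under pics/ and viewed, at most 10 in all, crops included, and the job is handed in when it is done.

```bash
ls; mkdir -p pics
python3 - <<'E'
from workcell import env
import cv2,numpy as np
np.set_printoptions(precision=4,suppress=True)
s=env.state();print(s['t'],s['tool_pos'],s['tool_rot'],s['finger_gap'],s['force'])
for n in("scene","top"):
    im,d=env.grab_frame(n);cv2.imwrite(f'pics/{n}0.png',im);np.save(f'pics/{n}0.npy',d);print(n,env.get_calibration(n))
print(env.get_calibration("wrist"))
E
```

```text
pics
0.0 [0.1581 0.5265 0.2381] [[-0.9577  0.2877 -0.0007]
 [ 0.2877  0.9577 -0.0013]
 [ 0.0003 -0.0014 -1.    ]] 0.08815056386913687 [-0.3843 -0.3204 -0.0896]
scene {'vertical_fov': 46.65397170453386, 'cx': 256.62302819898787, 'cy': 188.72663420951233, 'extrinsics': array([[-0.8494,  0.3857, -0.3602,  0.1937],
       [-0.5275, -0.6011,  0.6003,  0.2554],
       [ 0.015 ,  0.7   ,  0.714 ,  0.7483],
       [ 0.    ,  0.    ,  0.    ,  1.    ]])}
top {'vertical_fov': 53.02880964479742, 'cx': 249.53481656884972, 'cy': 186.0168012942575, 'extrinsics': array([[ 0.0001,  0.9964, -0.0849,  0.4293],
       [-0.9999, -0.0013, -0.0169, -0.2865],
       [-0.017 ,  0.0849,  0.9962,  0.9825],
       [ 0.    ,  0.    ,  0.    ,  1.    ]])}
{'vertical_fov': 63.97637999668255, 'cx': 253.01297093289418, 'cy': 193.173574937684, 'tool_from_camera': array([[-0.0009,  0.9627,  0.2706,  0.0695],
       [ 1.    ,  0.0009, -0.0002,  0.0003],
       [-0.0004,  0.2706, -0.9627, -0.1452],
       [ 0.    ,  0.    ,  0.    ,  1.    ]])}
```

View pics/scene0.png

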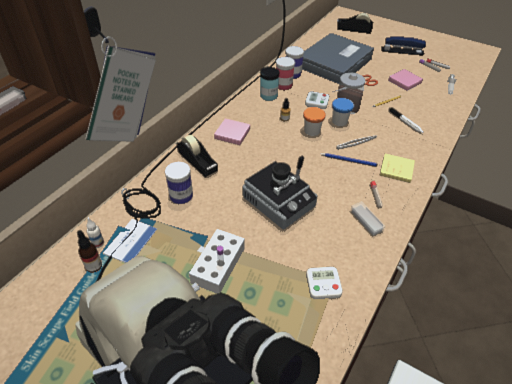

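View pics/top0.png

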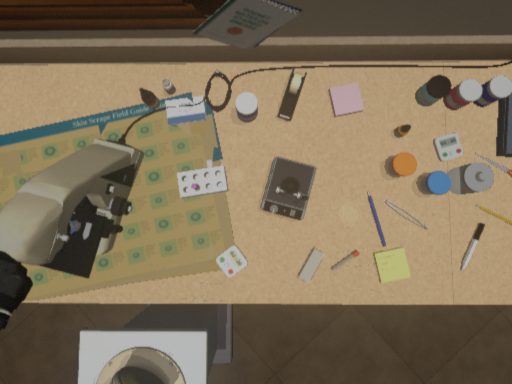

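```bash
cat > h.py <<'E'
from workcell import env
import cv2,numpy as np
np.set_printoptions(precision=4,suppress=True)
def cal(n,pose=None):
    c=env.get_calibration(n)
    if n=='wrist':
        T=np.eye(4);T[:3,:3]=pose['tool_rot'];T[:3,3]=pose['tool_pos'];c['extrinsics']=T@c['tool_from_camera']
    c['f']=192/np.tan(np.radians(c['vertical_fov']/2));return c
def cloud(c,d):
    v,u=np.mgrid[:384,:512];P=np.stack([(u-c['cx'])/c['f']*d,-(v-c['cy'])/c['f']*d,-d],-1)
    return P@c['extrinsics'][:3,:3].T+c['extrinsics'][:3,3]
def onz(c,uv,z):
    uv=np.atleast_2d(uv).astype(float);r=np.c_[(uv[:,0]-c['cx'])/c['f'],-(uv[:,1]-c['cy'])/c['f'],-np.ones(len(uv))]@c['extrinsics'][:3,:3].T
    o=c['extrinsics'][:3,3];return o+r*((z-o[2])/r[:,2])[:,None]
def proj(c,P):
    p=(np.atleast_2d(P)-c['extrinsics'][:3,3])@c['extrinsics'][:3,:3];return np.c_[c['cx']+c['f']*p[:,0]/-p[:,2],c['cy']-c['f']*p[:,1]/-p[:,2]]
def rect(pts):
    (x,y),(w,h),a=cv2.minAreaRect((pts[:,:2]*1000).astype(np.float32));return x,y,w,h,a
E
python3 - <<'E'
from h import *
im=cv2.imread('pics/top0.png');d=np.load('pics/top0.npy');c=cal('top');P=cloud(c,d)
z=P[...,2]
print('table z',np.median(z[220:240,330:400]),'noise',z[220:240,330:360].std())
def reg(u0,v0,u1,v1,zl,zh):
    m=np.zeros(z.shape,bool);m[v0:v1,u0:u1]=1;return m&(z>zl)&(z<zh)
m=reg(255,150,325,225,.05,.075);print('mixer',m.sum(),rect(P[m]),np.median(z[m]))
m=reg(255,150,325,225,.09,.125);print('cup',m.sum(),P[m].mean(0),rect(P[m]))
m=reg(170,155,235,205,.025,.05);print('rack',m.sum(),rect(P[m]),np.median(z[m]))
m=reg(170,155,235,205,.07,.1);print('cap',m.sum(),P[m].mean(0))
hsv=cv2.cvtColor(im,cv2.COLOR_BGR2HSV);mm=reg(170,155,235,205,-1,1)&(hsv[...,0]>130)&(hsv[...,0]<170)&(hsv[...,1]>50)
v,u=np.nonzero(mm);print('purple',len(u),onz(c,[u.mean(),v.mean()],.084))
# microscope and general heights: max in 5cm grid
for x in np.arange(.1,.75,.05):
    print('%.2f'%x,[int(1000*z[(abs(P[...,0]-x)<.025)&(abs(P[...,1]-y)<.025)&(d>0)].max(initial=0)) for y in np.arange(.35,-.6,-.05)])
c2=cal('scene');i2=cv2.imread('pics/scene0.png')
a=cv2.resize(i2[145:300,180:350],None,fx=3.5,fy=3.5,interpolation=cv2.INTER_CUBIC);cv2.imwrite('pics/sc.png',a)
E
```

```text
table z 0.0013876589416663143 noise 0.0400698031633312
mixer 1844 (503.7346496582031, -364.93695068359375, 99.90485382080078, 134.44358825683594, 74.89288330078125) 0.06240293028896099
cup 259 [ 0.5045 -0.3655  0.1069] (497.0730895996094, -368.6926574707031, 56.921669006347656, 39.732025146484375, 26.671052932739258)
rack 1038 (521.4619140625, -151.52542114257812, 62.82286834716797, 118.29924011230469, 9.00259017944336) 0.03664385395522746
cap 28 [ 0.5051 -0.1411  0.0836]
purple 20 [[ 0.5063 -0.1409  0.084 ]]
0.10 [0, 0, 0, 0, 5, 13, 17, 174, 173, 13, 5, 0, 0, 0, 0, 0, 0, 0, 0]
0.15 [0, 0, 0, 0, 5, 4, 5, 5, 6, 4, 4, 0, 0, 0, 0, 0, 0, 0, 0]
0.20 [0, 3, 5, 5, 4, 4, 5, 3, 5, 5, 5, 3, 4, 4, 4, 6, 4, 6, 6]
0.25 [0, 6, 7, 6, 6, 402, 6, 5, 5, 5, 6, 7, 7, 8, 5, 22, 5, 7, 7]
0.30 [0, 6, 6, 6, 187, 405, 367, 7, 7, 6, 6, 22, 22, 5, 5, 26, 26, 16, 6]
0.35 [0, 0, 0, 0, 191, 392, 380, 6, 6, 7, 8, 24, 22, 6, 6, 25, 26, 16, 17]
0.40 [0, 0, 0, 0, 0, 383, 371, 200, 7, 7, 7, 9, 6, 7, 6, 6, 6, 7, 7]
0.45 [4, 0, 0, 0, 367, 368, 356, 200, 7, 6, 6, 7, 5, 64, 66, 135, 5, 6, 9]
0.50 [7, 4, 0, 0, 314, 315, 309, 157, 7, 40, 87, 40, 5, 66, 113, 135, 41, 6, 11]
0.55 [7, 6, 5, 0, 0, 254, 238, 163, 7, 40, 39, 43, 5, 66, 68, 67, 61, 6, 5]
0.60 [9, 7, 6, 6, 5, 154, 142, 113, 7, 6, 7, 7, 6, 7, 63, 7, 5, 5, 6]
0.65 [6, 6, 6, 7, 6, 6, 46, 22, 9, 7, 8, 7, 6, 6, 7, 5, 6, 6, 6]
0.70 [6, 5, 6, 7, 5, 7, 21, 102, 86, 11, 34, 37, 89, 88, 37, 43, 6, 21, 20]
```

View pics/sc.png

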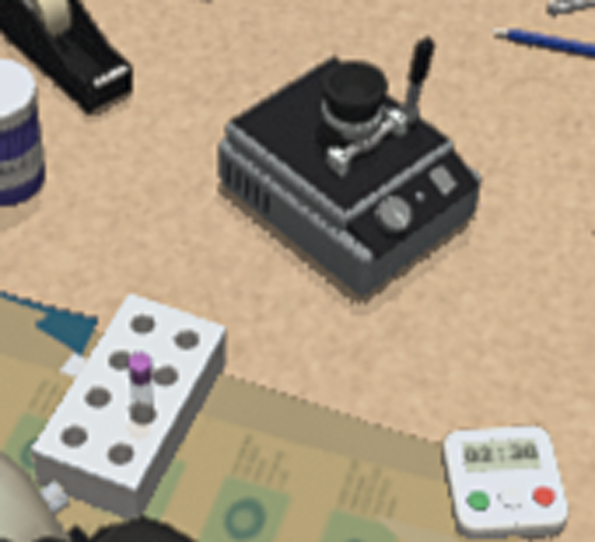

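The crop shows the lever upright, with its tip at crop (427,45), the cup at (355,85), and the tube's purple cap at (140,365). The microscope, up to 0.405 m high, stands between the start pose and the work, so I go over it.

```bash
python3 -m inch '[[0,0,0,-4,0],[0,0,0,-4,0],[0,0,0,-4,0],[0,0,0,-4,0],[0,0,0,-4,0],[0,0,0,-4,0],[0,0,0,-4,0],[0,0,0,0,0]]'
python3 -m inch '[[0,-3.3,-1.9,0,0],[0,-3.3,-1.9,0,0],[0,-3.3,-1.9,0,0],[0,-3.3,-1.9,0,0],[0,-3.3,-1.9,0,0],[0,-3.3,-1.9,0,0],[0,-3.3,-1.9,0,0],[0,-3.3,-1.9,0,0],[0,-3.3,-1.9,0,0],[0,-3.3,-1.9,0,0]]'
```

```text
t: 0.77
tool_pos: [0.1581, 0.5264, 0.5268]
tool_rot: [[-0.958, 0.288, 0.008], [0.288, 0.958, 0.014], [-0.003, 0.015, -1.0]]
force: [-0.2, -0.9, -0.1]
finger_gap: 0.0881
grasp_force: 0.0
t: 1.6
tool_pos: [0.4205, 0.2482, 0.5184]
tool_rot: [[-0.958, 0.288, -0.001], [0.288, 0.958, -0.0], [0.0, -0.0, -1.0]]
force: [0.6, 0.9, 0.9]
finger_gap: 0.088
grasp_force: 0.0
```

```bash
python3 -m inch '[[0,0,0,0,0.12],[0,0,0,0,0.12],[0,0,0,0,0.12],[0,0,0,0,0.12],[0,0,0,0,0.12],[0,0,0,0,0.12],[0,0,0,0,0.12],[0,0,0,0,0.12],[0,0,0,0,0.12],[0,0,0,0,0.12]]' >/dev/null
python3 -m inch '[[0,0,0,0,0.12],[0,0,0,0,0.12],[0,0,0,0,0.1],[0,-3.9,1.3,0,0],[0,-3.9,1.3,0,0],[0,-3.9,1.3,0,0],[0,-3.9,1.3,0,0],[0,-3.9,1.3,0,0],[0,-3.9,1.3,0,0],[0,-3.9,1.3,0,0]]'
python3 -m inch '[[1,-3.9,1.3,0,0],[1,-3.9,1.3,0,0],[1,-3.9,1.3,0,0],[1,-3.9,1.3,0,0],[1,-3.9,0,0,0],[1,0,0,3,0],[1,0,0,3,0],[1,0,0,3,0],[1,0,0,3,0],[1,0,0,0,0]]'
python3 - <<'E'
from h import *
s=env.state();im,d=env.grab_frame('wrist');cv2.imwrite('pics/w1.png',im);np.save('pics/w1.npy',d)
import pickle;pickle.dump(s,open('pics/w1.pkl','wb'))
E
```

```text
t: 3.27
tool_pos: [0.4366, -0.0393, 0.5184]
tool_rot: [[0.258, 0.966, -0.0], [0.966, -0.258, 0.0], [0.0, -0.0, -1.0]]
force: [1.9, -0.4, 0.1]
finger_gap: 0.0881
grasp_force: 0.0
t: 4.1
tool_pos: [0.4356, -0.2381, 0.3928]
tool_rot: [[0.258, 0.966, -0.009], [0.966, -0.258, 0.008], [0.005, -0.011, -1.0]]
force: [0.4, -0.3, -0.7]
finger_gap: 0.0234
grasp_force: 0.0
```

View pics/w1.png

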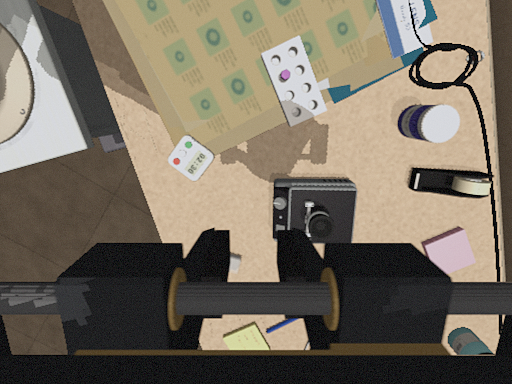

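The mixer is at (320,213) with the cup at (321,223), and the lever is hidden by the finger. I move so that the head lies in clear view.

```bash
python3 -m inch '[[1,-3.2,2.2,1.2,0],[1,-3.2,2.2,1.2,0],[1,-3.2,2.2,1.2,0],[1,-3.2,2.2,1.2,0],[1,-3.2,2.2,1.2,0],[1,0,0,1,0],[1,0,0,0,0],[1,0,0,0,0]]'
python3 - <<'E'
from h import *
s=env.state();im,d=env.grab_frame('wrist');cv2.imwrite('pics/w2.png',im);np.save('pics/w2.npy',d)
import pickle;pickle.dump(s,open('pics/w2.pkl','wb'))
c=cal('wrist',s);P=cloud(c,d);z=P[...,2]
m=(z>.055)&(z<.068);
n,l,st,_=cv2.connectedComponentsWithStats(m.astype(np.uint8));k=1+st[1:,4].argmax();print('deck',st[k],rect(P[l==k]),np.median(z[l==k]))
m=(z>.104)&(z<.113);n,l,st,_=cv2.connectedComponentsWithStats(m.astype(np.uint8));
for k in range(1,n):
  if st[k,4]>30:print('hi',st[k],rect(P[l==k]),P[l==k].mean(0),cv2.minEnclosingCircle((P[l==k][:,:2]*1000).astype(np.float32)))
m=(z>.128)&(z<.14)&(P[...,0]<.56)&(P[...,0]>.4);n,l,st,_=cv2.connectedComponentsWithStats(m.astype(np.uint8));
for k in range(1,n):
  if st[k,4]>15:print('tip',st[k],rect(P[l==k]),P[l==k].mean(0))
for z0 in(0,.036):
  m=(abs(z-z0)<.005);print(z0,np.median(z[m]),m.sum())
E
```

```text
t: 4.82
tool_pos: [0.5023, -0.4223, 0.3303]
tool_rot: [[0.258, 0.966, 0.001], [0.966, -0.258, -0.001], [-0.001, 0.001, -1.0]]
force: [-0.1, -0.6, 1.1]
finger_gap: 0.0005
grasp_force: 0.0
deck [ 192   76  103   78 5378] (505.1626281738281, -362.6715087890625, 98.96827697753906, 132.59701538085938, 75.03028106689453) 0.06114685982693738
hi [225  99  35  36 645] (505.4742126464844, -362.4688720703125, 39.540313720703125, 39.62788391113281, 74.23573303222656) [ 0.5054 -0.3623  0.1075] ((505.45513916015625, -362.77301025390625), 20.16486930847168)
tip [219 146   9  11  84] (475.6732482910156, -392.38446044921875, 11.29195499420166, 9.02678108215332, 74.23921966552734) [ 0.4759 -0.3926  0.1318]
0 -0.0005247346915142337 91356
0.036 0.036262401221862306 2238
```

View pics/w2.png

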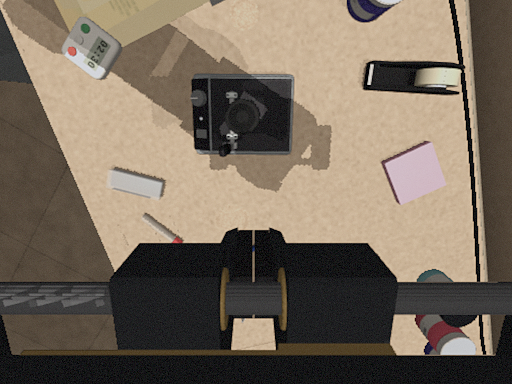

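The cup is at (242,117) and the lever tip at (223,150), at mixer x≈-21, y≈-36 mm. With the fingers closed I descend behind the lever.

```bash
python3 -m inch '[[1,1.8,0,0,0],[1,0,0.2,4,0],[1,0,0,4,0],[1,0,0,4,0],[1,0,0,4,0],[1,0,0,3,0],[1,0,0,1.5,0],[1,0,0,1.3,0],[1,0,0,0,0],[1,0,0,0,0]]'
```

```text
t: 5.7
tool_pos: [0.5092, -0.4052, 0.1129]
tool_rot: [[0.257, 0.966, 0.002], [0.966, -0.257, -0.002], [-0.001, 0.002, -1.0]]
force: [0.3, 0.4, 0.9]
finger_gap: -0.0
grasp_force: 0.0
```

```bash
python3 -m inch '[[1,0,-0.6,0,0],[1,0,-0.6,0,0],[1,0,-0.6,0,0],[1,0,-0.5,0,0],[1,0,-0.5,0,0],[1,0,-0.4,0,0],[1,0,0,0,0]]'
python3 -m inch '[[1,0,-0.6,0.2,0],[1,0,-0.6,0.3,0],[1,0,-0.5,0.5,0],[1,0,-0.5,0.6,0],[1,0,-0.2,0.5,0],[1,0,-0.2,0.4,0],[1,0,0,0,0]]'
```

```text
t: 6.28
tool_pos: [0.4769, -0.3969, 0.1109]
tool_rot: [[0.258, 0.966, -0.0], [0.966, -0.258, 0.0], [0.0, -0.0, -1.0]]
force: [0.1, 0.2, -0.4]
finger_gap: 0.0003
grasp_force: 0.0
t: 6.87
tool_pos: [0.4519, -0.39, 0.0846]
tool_rot: [[0.258, 0.966, -0.001], [0.966, -0.258, 0.002], [0.001, -0.002, -1.0]]
force: [0.6, 0.3, -0.5]
finger_gap: 0.0005
grasp_force: 0.0
```

```bash
python3 -m inch '[[1,0,0,0.25,0],[1,0,0,0.2,0],[1,0,0,0,0],[1,0,0,0,0]]' | grep -E "pos|force:"
python3 -m inch '[[1,0,0,0.1,0],[1,0,0,0,0],[1,0,0,0,0]]'| grep -E "pos|force:"
```

```text
tool_pos: [0.4527, -0.3903, 0.0811]
force: [-0.3, 0.8, 0.3]
grasp_force: 0.0
tool_pos: [0.4526, -0.3904, 0.0803]
force: [-1.0, -0.2, -0.1]
grasp_force: 0.2
```

```bash
for i in 1; do python3 -m inch '[[1,0,0,0.15,0],[1,0,0,0,0],[1,0,0,0,0]]' | grep -E "pos|force:"; done
python3 -m inch '[[1,0,0,0.1,0],[1,0,0,0,0],[1,0,0,0,0]]'| grep -E "pos|force:"
python3 -m inch '[[1,0,0,0.1,0],[1,0,0,0,0],[1,0,0,0,0]]'| grep -E "pos|force:"
```

```text
tool_pos: [0.4525, -0.3903, 0.0787]
force: [-1.1, -0.1, 0.0]
grasp_force: 0.2
tool_pos: [0.4525, -0.3903, 0.0777]
force: [-0.0, -0.1, 0.2]
grasp_force: 0.2
tool_pos: [0.4525, -0.3904, 0.0772]
force: [-1.8, 1.3, 5.5]
grasp_force: 2.4
```

```bash
python3 -m inch '[[1,0,0,-1,0],[1,0,0,-4,0],[1,0,0,-4,0],[1,0,0,-4,0],[1,0,2,-4,0],[1,-2,3,-2,0],[0,0,0,0,0],[0,0,0,0,0],[0,0,0,0,0]]'| grep -E "pos|force:"
python3 - <<'E'
from h import *
s=env.state();im,d=env.grab_frame('wrist')
cv2.imwrite('pics/w3.png',cv2.resize(im[40:230,130:360],None,fx=3,fy=3));c=cal('wrist',s);P=cloud(c,d);z=P[...,2]
m=(z>.104)&(z<.113);n,l,st,_=cv2.connectedComponentsWithStats(m.astype(np.uint8));
for k in range(1,n):
  if st[k,4]>30:print('hi',st[k],rect(P[l==k]),P[l==k].mean(0))
M=(P-[.5054,-.3627,0])@np.array([[.966,.259,0],[-.259,.966,0],[0,0,1]])
m=(abs(M[...,1]+.037)<.008)&(M[...,0]<.02)&(M[...,0]>-.1)
for x in np.arange(-.1,.02,.006):
  q=m&(abs(M[...,0]-x)<.003); print('%.0f:%.1f'%(x*1e3,z[q].max(initial=0)*1e3),end=' ')
E
```

```text
tool_pos: [0.4937, -0.4214, 0.2626]
force: [0.0, -0.4, -1.5]
grasp_force: 0.0
hi [228  96  43  44 959] (505.2557373046875, -362.5869140625, 39.74552917480469, 39.774349212646484, 41.89448547363281) [ 0.5053 -0.3623  0.1076]
-100:0.9 -94:1.4 -88:0.6 -82:1.0 -76:79.5 -70:79.5 -64:78.9 -58:345.2 -52:345.0 -46:361.4 -40:366.2 -34:366.4 -28:366.4 -22:366.2 -16:366.0 -10:365.9 -4:366.4 2:366.0 8:366.0 14:366.6
```

View pics/w3.png

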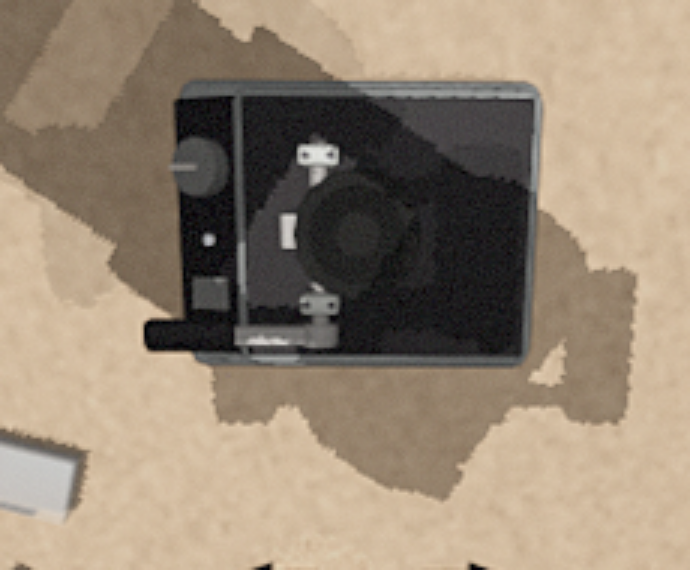

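The lever lies level over the panel (handle top 79 mm, crop (190,335)). The cup centre is confirmed at (0.5053,-0.3625). Next is the tube.

```bash
python3 -m inch '[[0,3.6,-0.8,-0.3,0],[0,3.6,-0.8,-0.3,0],[0,3.6,-0.8,-0.3,0],[0,3.6,-0.8,-0.3,0],[0,3.6,-0.8,-0.3,0],[0,3.6,-0.8,-0.3,0],[0,0,0,0,0],[0,0,0,0,0],[0,0,0,0,0]]'
cat > cap.py <<'E'
from h import *
s=env.state();im,d=env.grab_frame('wrist')
import sys;cv2.imwrite(f'pics/{sys.argv[1]}.png',im);c=cal('wrist',s);P=cloud(c,d)
hsv=cv2.cvtColor(im,cv2.COLOR_BGR2HSV);m=((hsv[...,0]>130)&(hsv[...,0]<170)&(hsv[...,1]>50)).astype(np.uint8)
n,l,st,ce=cv2.connectedComponentsWithStats(m)
for k in range(1,n):
  if st[k,4]>30:
    q=(l==k)&(abs(P[...,2]-.084)<.006);print(st[k],ce[k],'top pts',q.sum(),P[q].mean(0),rect(P[q]) if q.sum()>5 else '')
R=np.array(s['tool_rot']);print(s['tool_pos'])
E
python3 cap.py w4
```

```text
t: 9.75
tool_pos: [0.503, -0.2011, 0.2814]
tool_rot: [[0.258, 0.966, -0.001], [0.966, -0.258, 0.001], [0.0, -0.002, -1.0]]
force: [-0.4, -0.9, -0.3]
finger_gap: 0.0826
grasp_force: 0.0
[235 108  12  12 106] [240.6132 113.7358] top pts 105 [ 0.506  -0.137   0.0831] (505.8038330078125, -136.90989685058594, 11.407569885253906, 11.981170654296875, 48.44001388549805)
[ 0.503  -0.2011  0.2814]
```

View pics/w4.png

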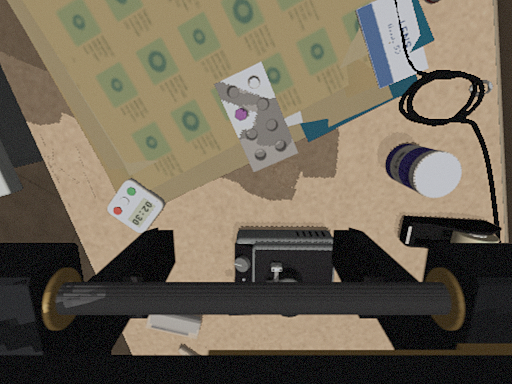

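The purple cap is at (240,114), that is (0.506,-0.137). I move over it and down.

```bash
python3 -m inch '[[0,3.1,-0.7,0,0],[0,3.1,-0.7,0,0],[0,0,0,4,0],[0,0,0,4,0],[0,0,0,4,0],[0,0,0,4,0],[0,0,0,0,0],[0,0,0,0,0]]'
python3 -m inch '[[0,0,0,2,0],[0,0,0,2,0],[0,0,0,1.5,0],[0,0,0,1,0],[0,0,0,0,0],[0,0,0,0,0]]'
python3 cap.py w5
```

```text
t: 10.47
tool_pos: [0.5056, -0.1384, 0.1212]
tool_rot: [[0.26, 0.966, -0.004], [0.966, -0.26, 0.002], [0.001, -0.004, -1.0]]
force: [0.3, 0.1, 1.3]
finger_gap: 0.0885
grasp_force: 0.0
t: 10.97
tool_pos: [0.507, -0.1383, 0.0585]
tool_rot: [[0.258, 0.966, 0.002], [0.966, -0.258, -0.001], [-0.0, 0.002, -1.0]]
force: [-0.6, -0.3, 0.0]
finger_gap: 0.0879
grasp_force: 0.0
[236 243  28  40 881] [249.5244 262.8888] top pts 680 [ 0.5059 -0.1356  0.0827] (505.6731872558594, -136.37771606445312, 12.716340065002441, 12.069228172302246, 63.62284851074219)
[ 0.507  -0.1383  0.0585]
```

View pics/w5.png

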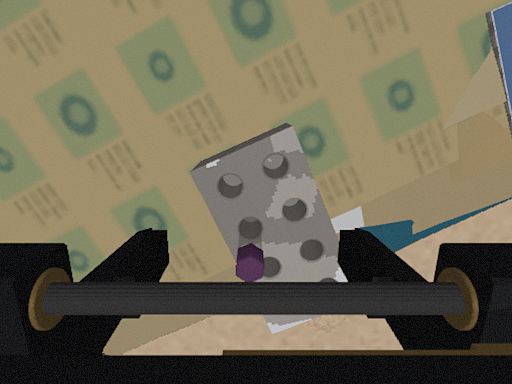

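The cap is between the fingers at (250,263), about 1.7 mm off centre. I correct that and grip.

```bash
python3 -m inch '[[0.3,0.15,-0.17,0,0],[0.6,0,0,0,0],[0.8,0,0,0,0],[1,0,0,0,0],[1,0,0,0,0],[1,0,0,0,0],[1,0,0,0,0],[1,0,0,0,0],[1,0,0,0,0],[1,0,0,0,0]]' 30
python3 -m inch '[[1,0,0,0,0],[1,0,0,0,0],[1,0,0,0,0],[1,0,0,0,0]]' 30
```

```text
t: 11.85
tool_pos: [0.5049, -0.1357, 0.057]
tool_rot: [[0.258, 0.966, -0.0], [0.966, -0.258, 0.0], [-0.0, -0.0, -1.0]]
force: [-0.6, -0.3, -1.0]
finger_gap: 0.0235
grasp_force: 0.0
t: 12.18
tool_pos: [0.5049, -0.1357, 0.057]
tool_rot: [[0.258, 0.966, -0.0], [0.966, -0.258, 0.0], [0.0, -0.0, -1.0]]
force: [-0.2, 0.0, -0.2]
finger_gap: 0.0116
grasp_force: 30.0
```

```bash
python3 -m inch '[[1,0,0,-0.5,0],[1,0,0,-1,0],[1,0,0,-2,0],[1,0,0,-3,0],[1,0,0,-4,0],[1,0,0,-4,0],[1,0,0,-3.5,0],[1,0,0,-2,0],[1,0,0,0,0],[1,0,0,0,0]]'
python3 - <<'E'
from h import *
s=env.state();a,_=env.grab_frame('wrist');b,d=env.grab_frame('scene');c=cal('scene')
u,v=proj(c,[s['tool_pos']])[0].astype(int);print(u,v)
b=b[max(v-60,0):v+60,max(u-60,0):u+60]
cv2.imwrite('pics/w6.png',np.hstack([cv2.resize(a[200:384,150:350],(400,368)),cv2.resize(b,(368,368),interpolation=cv2.INTER_CUBIC)]))
E
```

```text
t: 13.02
tool_pos: [0.5048, -0.1356, 0.2581]
tool_rot: [[0.258, 0.966, 0.002], [0.966, -0.258, -0.001], [-0.001, 0.002, -1.0]]
force: [-0.3, 1.1, -0.7]
finger_gap: 0.0113
grasp_force: 30.0
214 181
```

View pics/w6.png

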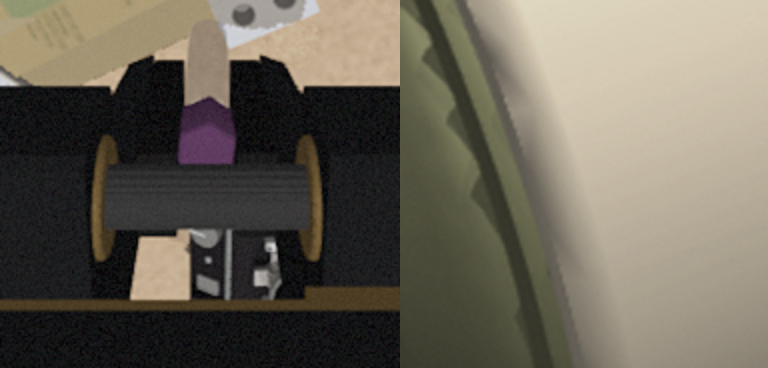

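The tube is held at crop (207,100), cap between the pads and bottom end at (208,25). I check its tilt in the tool frame from depth.

```bash
cat > tilt.py <<'E'
from h import *
s=env.state();a,d=env.grab_frame('wrist');c=env.get_calibration('wrist');c['extrinsics']=c['tool_from_camera'];c['f']=192/np.tan(np.radians(c['vertical_fov']/2))
P=cloud(c,d)*1000
m=(abs(P[...,0])<20)&(abs(P[...,1])<10)&(P[...,2]>0)&(P[...,2]<75)
for z in range(0,75,6):
    q=m&(abs(P[...,2]-z)<3)
    if q.sum()>4: print(z,q.sum(),'x med/max %.1f %.1f'%(np.median(P[q][:,0]),P[q][:,0].max()),'y mid/min/max %.1f %.1f %.1f'%(P[q][:,1].mean(),P[q][:,1].min(),P[q][:,1].max()))
print('lowest',P[m][:,2].max())
m=(abs(P[...,0])<20)&(abs(P[...,1])<12)&(P[...,2]>-40)&(P[...,2]<0);print('top',P[m][:,2].min())
E
python3 tilt.py
```

```text
0 70 x med/max 4.7 9.6 y mid/min/max -0.2 -9.8 9.6
6 93 x med/max 4.2 5.4 y mid/min/max 0.4 -5.5 5.8
12 87 x med/max 4.1 5.3 y mid/min/max 0.1 -5.7 6.0
18 81 x med/max 4.1 5.3 y mid/min/max 0.6 -5.8 6.3
24 74 x med/max 4.2 5.3 y mid/min/max 0.4 -5.5 6.5
30 64 x med/max 3.8 5.3 y mid/min/max 0.5 -5.7 6.5
36 57 x med/max 4.0 5.1 y mid/min/max 0.5 -5.2 6.2
42 57 x med/max 4.0 5.0 y mid/min/max 0.6 -5.3 6.5
48 20 x med/max 3.9 5.0 y mid/min/max 0.7 -5.4 6.5
lowest 46.75020119313783
top -39.96924727707661
```

```bash
python3 -m inch '[[1,-2,0.5,0,0],[1,-3.7,1,0,0],[1,-3.7,1,0,0],[1,-3.7,1,0,0],[1,-3.7,1,0,0],[1,-3.0,0.8,0,0],[1,-2,0.5,0,0],[1,0,0,0,0],[1,0,0,0,0]]'
python3 -m inch '[[1,0,0,2.5,0],[1,0,0,2,0],[1,0,0,1,0],[1,0,0,0,0],[1,0,0,0,0],[1,0,0,0,0]]'
python3 - <<'E'
from h import *
s=env.state();a,d=env.grab_frame('wrist');c=cal('wrist',s);P=cloud(c,d);z=P[...,2]
cv2.imwrite('pics/w7.png',cv2.resize(a[150:300,156:356],None,fx=3,fy=3))
m=(z>.104)&(z<.113)&(abs(P[...,0]-.505)<.03)&(abs(P[...,1]+.36)<.03);print(m.sum(),rect(P[m]),cv2.minEnclosingCircle((P[m][:,:2]*1000).astype(np.float32)))
E
python3 tilt.py
```

```text
t: 13.92
tool_pos: [0.5043, -0.3617, 0.2552]
tool_rot: [[0.259, 0.966, -0.002], [0.966, -0.259, 0.003], [0.002, -0.003, -1.0]]
force: [-0.0, 0.4, -0.0]
finger_gap: 0.0116
grasp_force: 30.0
t: 14.42
tool_pos: [0.5052, -0.3612, 0.2033]
tool_rot: [[0.257, 0.966, 0.001], [0.966, -0.257, -0.001], [-0.001, 0.002, -1.0]]
force: [0.3, -0.4, 0.7]
finger_gap: 0.0116
grasp_force: 30.0
1064 (505.5956726074219, -360.9476623535156, 37.323394775390625, 40.194915771484375, 78.42921447753906) ((505.30035400390625, -362.0927429199219), 20.222883224487305)
0 61 x med/max 4.5 9.4 y mid/min/max 0.4 -9.3 9.6
6 98 x med/max 4.2 5.3 y mid/min/max 0.2 -5.5 5.9
12 85 x med/max 4.2 5.2 y mid/min/max 0.3 -5.7 6.1
18 81 x med/max 4.1 5.4 y mid/min/max 0.4 -5.8 6.2
24 74 x med/max 4.0 5.2 y mid/min/max 0.5 -5.5 6.5
30 68 x med/max 4.1 5.2 y mid/min/max 0.5 -5.6 6.5
36 59 x med/max 4.0 5.3 y mid/min/max 0.4 -5.7 6.2
42 53 x med/max 3.8 5.0 y mid/min/max 0.6 -5.3 6.5
48 20 x med/max 4.2 4.9 y mid/min/max 0.8 -5.4 6.5
lowest 47.15282929397971
top -39.99473408390757
```

View pics/w7.png

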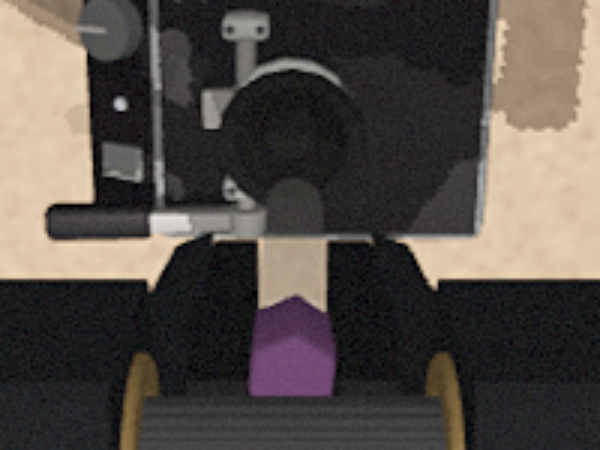

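The tube axis is within 1 mm of the cup centre, with the tube end at crop (297,190) above the dish. I descend to just above the floor, then go slowly.

```bash
python3 -m inch '[[1,0,0,2,0],[1,0,0,1.5,0],[1,0,0,0.7,0],[1,0,0,0.3,0],[1,0,0,0,0],[1,0,0,0,0]]' 40 | grep -E "pos|force"
python3 -m inch '[[1,0,0,0.15,0],[1,0,0,0.15,0],[1,0,0,0.1,0],[1,0,0,0,0],[1,0,0,0,0]]' | grep -E "pos|force"
python3 -m inch '[[1,0,0,0.1,0],[1,0,0,0.1,0],[1,0,0,0,0],[1,0,0,0,0]]' | grep -E "pos|force"
```

```text
tool_pos: [0.505, -0.3616, 0.158]
force: [-0.5, -0.7, 0.1]
grasp_force: 40.0
tool_pos: [0.5047, -0.3613, 0.1531]
force: [-0.3, 0.2, -0.6]
grasp_force: 40.0
tool_pos: [0.5047, -0.3613, 0.1509]
force: [-0.3, -0.2, -0.4]
grasp_force: 40.0
```

```bash
python3 -m inch '[[1,0,0,0.1,0],[1,0,0,0.1,0],[1,0,0,0,0],[1,0,0,0,0]]' | grep -E "pos|force:"
python3 -m inch '[[1,0,0,0.1,0],[1,0,0,0.1,0],[1,0,0,0,0],[1,0,0,0,0]]' | grep -E "pos|force:"
python3 -m inch '[[1,0,0,0.1,0],[1,0,0,0.1,0],[1,0,0,0,0],[1,0,0,0,0]]' | grep -E "pos|force:"
```

```text
tool_pos: [0.5048, -0.3614, 0.1494]
force: [-0.9, 0.3, 3.4]
grasp_force: 40.0
tool_pos: [0.5048, -0.3615, 0.1473]
force: [0.1, -0.1, 5.6]
grasp_force: 40.0
tool_pos: [0.5049, -0.3615, 0.1456]
force: [-1.3, 0.5, 7.7]
grasp_force: 40.0
```

```bash
python3 -m inch '[[1,0,0,0.1,0],[1,0,0,0.1,0],[1,0,0,0,0],[1,0,0,0,0]]' | grep -E "pos|force:"
python3 -m inch '[[1,0,0,0.1,0],[1,0,0,0,0],[1,0,0,0,0]]' | grep -E "pos|force:"
python3 -m inch '[[1,0,0,0.05,0],[1,0,0,0,0],[1,0,0,0,0]]' | grep -E "pos|force:"
```

```text
tool_pos: [0.5049, -0.3616, 0.1439]
force: [-1.0, 0.5, 8.9]
grasp_force: 40.0
tool_pos: [0.505, -0.3616, 0.1431]
force: [-1.9, 1.1, 10.0]
grasp_force: 40.0
tool_pos: [0.505, -0.3617, 0.1427]
force: [-1.3, 0.3, 9.1]
grasp_force: 40.0
```

```bash
python3 -m inch '[[1,0,0,0.06,0],[1,0,0,0,0],[1,0,0,0,0]]' | grep -E "pos|force:"
python3 -m inch '[[1,0,0,0.05,0],[1,0,0,0,0],[1,0,0,0,0]]' | grep -E "pos|force:"
python3 -m inch '[[1,0,0,0.05,0],[1,0,0,0,0],[1,0,0,0,0]]' | grep -E "pos|force:"
```

```text
tool_pos: [0.505, -0.3617, 0.1421]
force: [-2.0, 0.4, 9.9]
grasp_force: 40.0
tool_pos: [0.5051, -0.3617, 0.1418]
force: [-1.3, 1.0, 11.1]
grasp_force: 40.0
tool_pos: [0.5051, -0.3618, 0.1418]
force: [-1.6, 1.7, 12.4]
grasp_force: 40.0
```

The TCP has stopped at 0.1418 while the force keeps rising, so the head is at its stop. I firm up slightly and then hold.

```bash
python3 -m inch '[[1,0,0,0.05,0],[1,0,0,0,0],[1,0,0,0,0]]' | grep -E "pos|force:"
python3 -m inch '[[1,0,0,0.05,0],[1,0,0,0,0],[1,0,0,0,0]]' | grep -E "pos|force:"
for i in 1 2; do python3 -m inch '[[1,0,0,0,0],[1,0,0,0,0],[1,0,0,0,0],[1,0,0,0,0],[1,0,0,0,0]]' | grep -E "pos|force:"; done; python3 tilt.py
```

```text
tool_pos: [0.5052, -0.3619, 0.1417]
force: [-1.9, 2.1, 16.4]
grasp_force: 40.0
tool_pos: [0.5053, -0.3621, 0.1417]
force: [-2.4, 2.1, 19.8]
grasp_force: 40.0
tool_pos: [0.5053, -0.3621, 0.1417]
force: [-2.4, 2.0, 18.8]
grasp_force: 40.0
tool_pos: [0.5053, -0.362, 0.1417]
force: [-2.9, 2.2, 19.1]
grasp_force: 40.0
0 62 x med/max 4.6 9.4 y mid/min/max -0.1 -9.3 9.6
6 102 x med/max 4.3 5.3 y mid/min/max 0.0 -5.5 5.8
12 85 x med/max 4.2 5.4 y mid/min/max 0.2 -5.7 6.1
18 88 x med/max 4.5 5.7 y mid/min/max -0.1 -5.9 5.7
24 72 x med/max 4.5 5.3 y mid/min/max -0.0 -6.1 5.9
30 71 x med/max 4.4 5.4 y mid/min/max -0.3 -6.2 6.0
36 61 x med/max 4.5 17.0 y mid/min/max -0.1 -6.3 5.6
42 444 x med/max 14.9 19.8 y mid/min/max 0.0 -9.8 9.8
48 388 x med/max 3.6 18.9 y mid/min/max 0.5 -10.0 10.0
54 99 x med/max 3.8 18.0 y mid/min/max -1.0 -8.2 7.4
60 119 x med/max 16.3 18.6 y mid/min/max -0.0 -9.8 9.7
66 26 x med/max 17.7 18.7 y mid/min/max -0.7 -9.9 9.7
lowest 65.47240676218219
top -39.98810954648233
```

```bash
for i in 1 2 3; do python3 -m inch '[[1,0,0,0,0],[1,0,0,0,0],[1,0,0,0,0],[1,0,0,0,0],[1,0,0,0,0],[1,0,0,0,0],[1,0,0,0,0],[1,0,0,0,0],[1,0,0,0,0],[1,0,0,0,0]]' | grep -E "^t|pos|force:"; done
python3 -c "from workcell import env; print(env.job_done())"
```

```text
t: 20.57
tool_pos: [0.5053, -0.362, 0.1417]
tool_rot: [[0.258, 0.966, 0.003], [0.966, -0.258, -0.004], [-0.003, 0.004, -1.0]]
force: [-2.0, 2.7, 18.5]
grasp_force: 40.0
t: 21.4
tool_pos: [0.5053, -0.3621, 0.1417]
tool_rot: [[0.258, 0.966, 0.003], [0.966, -0.258, -0.004], [-0.003, 0.004, -1.0]]
force: [-2.1, 1.6, 18.8]
grasp_force: 40.0
t: 22.23
tool_pos: [0.5053, -0.362, 0.1417]
tool_rot: [[0.258, 0.966, 0.003], [0.966, -0.258, -0.004], [-0.003, 0.004, -1.0]]
force: [-1.7, 2.2, 19.2]
grasp_force: 40.0
the job is handed in; nothing more can be done
None
```

The job is handed in at 22.2 s: the lock lever is flipped forward to its stop, and the tube stands upright in the cup, pressed to the head's stop at about 19 N for over 2 s and still held in the grip.

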